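# Shut and latch the filter hatch of the fume extractor

## Robot

A 7-joint arm with a two-finger parallel gripper is mounted at the origin on the work surface. World frame = base frame: x ahead of the robot, y to its left, z up, the work surface at z = 0. Lengths are in mm, angles in rad, forces in N, time in s.
With the tool pointing down it reaches from about 350 to 900 mm from the base axis. Payload 19.9 kg.
Tool frame: the origin (TCP) lies on the centre line of the jaws, within the pads' length; the fingertips stand 14 mm ahead of it and the grasp point (between the pads) lies 5 mm behind it; z points along the fingers, y is the line along which they close (so a half turn about z gives the same grasp; the last joint's range is limited). The gripper opens to 94 mm and grips with 3 to 60 N. Pads are 16 mm wide; open, the fingers measure 119 mm over their backs; the gripper's body (75 mm by 177 mm) begins 78 mm behind the grasp point.
Start: joints at [-1.371, 0.417, -0.01, 1.614, 0.005, 1.111, -0.053], TCP at [149.647, 606.8, 219.425] pointing down, gripper open.
Joint ranges: [-2.81, 2.81], [-0.39, 2.02], [-1.27, 1.25], [0.06, 2.57], [-1.19, 4.33], [0.19, 2], [-2.82, 2.82]. Speed limits (rad/s): [1.89, 1.89, 2.39, 2.39, 3.01, 3.01, 3.01].

## Interface

Orientations are given as a unit quaternion [x, y, z, w].
In Python, from cell import env, camera, hand_in gives the robot as it stands.
- The arm moves only by the tool carry_out, never from a script. Its argument "plan" is one flat list of numbers, 7 for each row, row after row: the turn, a rotation vector about the tool's x, y, z in rad, then the shift along the tool's x, y, z in mm, then the closure, from -1 (fully open) to 1 (shut). A call has 1 to 8 rows; each row shifts and turns the commanded pose from where the row before left it, along the tool's axes as they then stand; what a row does not reach is not made up. A row lasts 1/12 s, in which the tool goes at most 41.7 mm and 7.16 degrees, less where a joint would pass 70% of its speed; a pose out of reach is approached as far as the arm can. A call with a gripper value outside its range is refused whole. The fingers move at their own pace and stop on an object; "grip_force" is the grip in N (left out, the last holds). Time passes only in rows, so rows that do not move let the fingers close. It gives the time, the measured TCP pose, the force, the opening and the grip force at its end, in the units of the state.
- env.get_state(): the state, without advancing time (a new reading comes with each control period).
- camera(name): name is "side" or "top" or "wrist"; returns a dict with "color" (400x640x3 uint8, red, green, blue), "intrinsics" (3x3 intrinsics, pixels), "cam_to_world" (4x4, takes a point from camera to world coordinates). Camera axes: x right, y up, looking along -z (the intrinsics and any distortion apply to the point x, -y, -z); pixel columns grow to the right and rows downward; lengths in mm; the calibration is good to about 2 mm. A picture is of the moment at which its call begins. There is no depth.
- hand_in(): hands the job in; it is judged then, once.
The state is a dict: "t": time; "q": joint angles; "qvel": joint speeds; "joint_torque": joint torques, N m; "tool_pos": TCP position; "orientation": TCP orientation; "contact_force": force on the tool from outside, world axes, zero at the start; "torque": the same for the moment, N m; "width": finger opening in mm; "grasp_force": force on a finger pad.
Only numpy, scipy, OpenCV 4.12 (cv2) and the standard library are available. Lean on these libraries where they do the work, as an engineer would, in place of code of your own. Each camera call takes 0.05 s, during which the arm holds its last target. There are 200 camera calls.

## Task

The filter of the bench fume extractor has been changed and its hatch left standing open. Swing the hatch down until it is fully shut, then turn the black wing latch on it a quarter turn clockwise, seen from above, until it clicks past its detent and its nose rests at the locked mark at the front. Leave the things standing on and beside the extractor where they are.

Things in the scene. Friction and masses are not known exactly. Their poses are not given: they have to be found in the camera images.
- extractor: Grey sheet-steel fume extractor fixed on the bench, 300 mm deep (x) by 280 wide (y) by 160 high. Origin under its centre; +x of its frame points to its back (hinge side, round duct collar), -x to its louvred front, +y to its left, z up. It may be yawed. The top behind the hatch is a flat deck 160 mm up.
- hatch (a joint): Opening angle of the white steel hatch, rad: 0 is fully shut (flat on the case, its upper face then 172 mm above the bench), growing as its front edge swings up about the hinge at its back; stop at 1.3. Starts at 0.6 to 1.05. Friction hinges: it stays where it is left and takes 2 to 5 N near its front edge to push it shut; no spring.
- hatch_hinge (a point): Middle of the hatch's hinge line, 160 mm above the bench and 50 mm behind the extractor's origin; the line runs along the extractor's y axis, in the plane of the hatch's underside. The hatch is 190 mm from hinge to front edge, 232 wide, 12 thick.
- hatch_edge (a point): Middle of the hatch's front edge, on its upper (outer) face, 190 mm from the hinge line; moves with the hatch. Here an 80 mm wide grab lip, 5 thick, stands out another 18 mm, its top 1 mm below the upper face. Between this edge and the latch the face is flat and free for pressing.
- latch (a joint): Turn of the wing latch, rad, clockwise seen from above. Open at 0 (start), nose towards the extractor's right (-y); locked at 1.57, nose towards its front (-x); stop at 1.60. A spring holds it at either end: it resists with at most 0.25 N m, gives half way (0.79) and from there snaps on to 1.57 when free, and stays. A tongue below it slips under the front rim, so the hatch is shut first.
- latch_grip (a point): Point on the latch's axis, 33 mm above the hatch's upper face: the height to hold the wing. The axis is on the hatch's middle line, 55 mm from the front edge. The black wing is an upright bar 64 mm long (a nose adds 8 mm at the foot of one end), 14 thick, standing 11 to 44 mm above the hatch on a round hub 52 in diameter. Its long side lies along the nose direction.
- gift_box: Small lidded brown fibreboard box, 64 by 106 by 45 high, standing loose on the deck behind the hatch. Origin under its centre. To be left alone.
- glue_bottle: White bottle, 54 in diameter, 130 high, standing loose on the bench to the left of the extractor. Origin under its centre. To be left alone.
- slat_crate: Small open slatted crate of brown fibreboard, 130 by 90 by 60 high, loose on the bench to the right of the extractor. Origin under its centre. To be left alone.

How it is judged (in metres and radians):
On the way, in this order (a step that is already met when the one before it is completed fails the run):
1. the hatch is fully shut while the latch is still open (value of joint hatch below 0.025 rad and value of joint latch below 0.7 rad), for 0.2 s.
2. the latch has clicked past its detent and rests in the locked position, the hatch shut (value of joint latch above 1.47 rad and value of joint hatch below 0.025 rad), for 0.2 s.
At the end, for the whole second after the job is handed in: The hatch is shut (joint below 0.025 rad, front edge within 5 mm of the case) and the wing latch rests locked (joint above 1.47 rad, within 0.1 rad of the locked mark), both at rest, and the small box, the bottle and the crate by the extractor have not been moved (all of step 2 and velocity of joint latch between -0.05 and 0.05 rad/s and velocity of joint hatch between -0.05 and 0.05 rad/s); the robot touches nothing.
It fails at once if the small box on the extractor is moved by more than 30 mm (distance of gift_box from where it was at the start of the episode above 0.03 m).
It fails at once if the bottle is moved by more than 30 mm (distance of glue_bottle from where it was at the start of the episode above 0.03 m).
It fails at once if the crate is moved by more than 30 mm (distance of slat_crate from where it was at the start of the episode above 0.03 m).
It also fails if it takes over 51 s, if anything falls off the work surface, if the arm or the gripper's body presses on something with over 40 N, if the wrist force passes 120 N, or if a joint passes its speed limit or range.

## Working session

There is one attempt and no reset: what is moved stays moved. The work goes in short steps, Python scripts to look and compute and a tool call to move; the robot and the scene stay as the last step left them, time stands still between calls to the robot, and variables do not carry over. Pictures are saved under pics/ and viewed, at most 10 in all, crops included, and the job is handed in when it is done.

Besides the shell and the picture viewer there is one more tool, called after "Request:" by a JSON object that holds its "name" and its "arguments". carry_out: Moves the arm, as the interface text tells. Its arguments: {"type":"object","properties":{"plan":{"type":"array","items":{"type":"number"}},"grip_force":{"type":"number"}},"required":["plan"]}

```bash
mkdir -p pics; ls; python3 - <<'E'
from cell import env,camera
import cv2,numpy as np
for n in ("side","top"):
    c=camera(n); cv2.imwrite(f"pics/{n}0.png",c["color"][:,:,::-1]); np.savez(f"pics/{n}0.npz",**c)
    print(n,c["intrinsics"].round(1).tolist(),c["cam_to_world"].round(3).tolist())
s=env.get_state(); print({k:np.round(v,3).tolist() for k,v in s.items()})
E
```

```text
pics
side [[386.6, 0.0, 313.8], [0.0, 386.6, 201.4], [0.0, 0.0, 1.0]] [[0.929, -0.292, 0.225, 788.342], [0.369, 0.735, -0.568, -380.803], [0.001, 0.611, 0.791, 689.424], [0.0, 0.0, 0.0, 1.0]]
top [[371.3, 0.0, 318.8], [0.0, 371.3, 191.0], [0.0, 0.0, 1.0]] [[0.028, 0.984, -0.175, 490.625], [-1.0, 0.028, -0.002, 48.762], [0.003, 0.175, 0.985, 918.169], [0.0, 0.0, 0.0, 1.0]]
{'t': 0.1, 'q': [-1.37, 0.418, -0.01, 1.614, 0.005, 1.111, -0.053], 'qvel': [-0.002, -0.001, -0.001, -0.002, -0.0, 0.003, -0.001], 'joint_torque': [0.001, -85.259, 0.64, -42.67, -0.049, 0.016, 0.0], 'tool_pos': [149.605, 606.491, 218.905], 'orientation': [0.121, 0.993, -0.001, -0.0], 'contact_force': [-0.308, 0.736, -0.09], 'torque': [0.025, -0.03, 0.037], 'grasp_force': 0.0, 'width': 93.689}
```

View pics/side0.png

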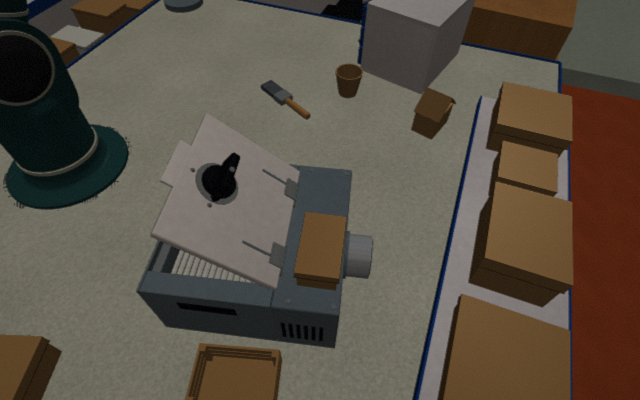

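View pics/top0.png

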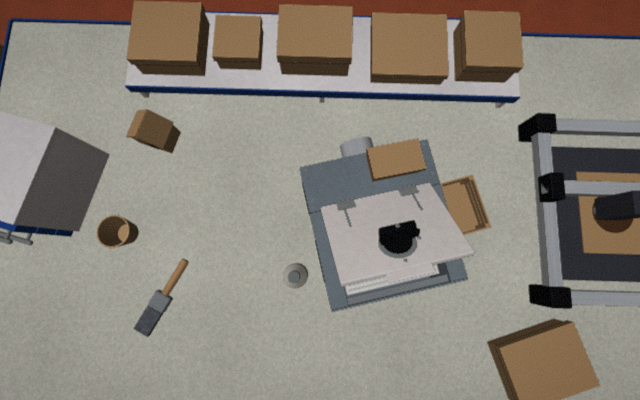

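Side view: the hatch is open, with front-edge corners near (208,114) and (153,235). The latch is at (220,180) and the box stands on the deck at (320,245). Top view: case corners at (302,167), (428,140), (334,310) and (467,278), latch hub at (398,240), bottle at (295,275), crate at (465,205).

```bash
cat > h.py <<'E'
import numpy as np
def ray(c,uv):
    K=c["intrinsics"];M=c["cam_to_world"]
    d=np.linalg.inv(K)@[uv[0],uv[1],1.]; d=M[:3,:3]@(d*[1,-1,-1]); return M[:3,3],d/np.linalg.norm(d)
def onz(c,uv,z):
    o,d=ray(c,uv); return o+d*(z-o[2])/d[2]
def tri(a,ua,b,ub):
    A=[];B=[];R=[]
    for c,u in((a,ua),(b,ub)):
        o,d=ray(c,u);P=np.eye(3)-np.outer(d,d);A.append(P);B.append(P@o)
    p=np.linalg.solve(sum(A),sum(B)); return p,[np.linalg.norm(P@p-q) for P,q in zip(A,B)]
E
python3 - <<'E'
import numpy as np
from h import *
T=dict(np.load("pics/top0.npz"));S=dict(np.load("pics/side0.npz"))
for n,u,v in [("deck back R",(428,140),(336,306)),("deck back L",(302,167),(352,171)),("hatch FL",(342,287),(208,114)),("hatch FR",(471,253),(153,235)),("front R",(467,278),(140,291)),("bottle top",(295,274),(0,0))]:
    if v[0]:
        p,r=tri(T,u,S,v);print(n,p.round(1),np.round(r,1),onz(T,u,160).round(0),onz(S,v,160).round(0))
L=[onz(T,u,160) for u in[(302,167),(428,140),(467,278),(334,310)]]
for i in range(4):
    d=L[i]-L[i-1];print(L[i].round(0),np.linalg.norm(d).round(0),np.degrees(np.arctan2(d[1],d[0])).round(1))
print("centre",np.mean(L,0).round(1)); print("bottle",onz(T,(295,275),130).round())
E
```

```text
deck back R [ 737.5 -172.7  177.5] [1.6 1.6] [ 742. -179.  160.] [ 737. -165.  160.]
deck back L [676.2  87.8 162.5] [1.7 1.7] [675.  87. 160.] [677.  91. 160.]
hatch FL [446.2   9.8 284.3] [4.5 4.5] [433.  -1. 160.] [346. 133. 160.]
hatch FR [ 504.4 -210.9  280.3] [0.1 0.1] [ 507. -260.  160.] [ 421. -161.  160.]
front R [ 458.7 -249.5  157.1] [1.9 1.9] [ 457. -250.  160.] [ 462. -249.  160.]
[675.  87. 160.] 296.0 14.3
[ 742. -179.  160.] 274.0 -75.9
[ 457. -250.  160.] 293.0 -166.0
[389.  14. 160.] 273.0 104.6
centre [565.9 -81.9 160. ]
bottle [452.  95. 130.]
```

Request:
{"name": "carry_out", "arguments": {"plan": [0,0,0,0,0,-33,1,0,0,0,0,0,-33,1,0,0,0,0,0,-33,1,0,0,0,0,0,-33,1,0,0,0,-24.8,-30.4,0,1,0,0,0,-24.8,-30.4,0,1,0,0,0,-24.8,-30.4,0,1,0,0,0,-24.8,-30.4,0,1], "grip_force": 20}}

```text
t: 0.77
tool_pos: [217.2, 463.2, 351.1]
orientation: [0.12, 0.993, -0.0, -0.0]
contact_force: [1.7, 0.0, 1.0]
width: 43.8
grasp_force: 0.0
```

Request:
{"name": "carry_out", "arguments": {"plan": [0,0,0,-24.8,-30.4,0,1,0,0,0,-24.8,-30.4,0,1,0,0,0,-24.8,-30.4,0,1,0,0,0,-24.8,-30.4,0,1,0,0,0,-24.8,-30.4,0,1,0,0,0,-24.8,-30.4,0,1,0,0,0,-24.8,-30.4,0,1,0,0,0,-24.8,-30.4,0,1]}}

```text
t: 1.43
tool_pos: [351.5, 179.4, 351.4]
orientation: [0.121, 0.993, 0.0, -0.0]
contact_force: [1.6, 0.9, 0.9]
width: 0.4
grasp_force: 0.0
```

Request:
{"name": "carry_out", "arguments": {"plan": [0,0,0,-24.8,-30.4,0,1,0,0,0,-24.8,-30.4,0,1,0,0,0,-24.8,-30.4,0,1,0,0,0,-24.8,-30.4,0,1,0,0,0,-24.8,-30.4,0,1,0,0,0,-24.8,-30.4,0,1,0,0,0,-24.8,-30.4,0,1,0,0,0,-24.8,-30.4,0,1]}}

```text
t: 2.1
tool_pos: [485.9, -104.1, 351.7]
orientation: [0.12, 0.993, 0.0, 0.0]
contact_force: [1.0, 1.4, -0.0]
width: 0.4
grasp_force: 0.0
```

Request:
{"name": "carry_out", "arguments": {"plan": [0,0,0.12,0,0,0,1,0,0,0.12,0,0,0,1,0,0,0.12,0,0,0,1,0,0,0.12,0,0,0,1,0,0,0.12,0,0,0,1,0,0,0.12,0,0,0,1,0,0,0.12,0,0,0,1,0,0,0.12,0,0,0,1]}}

```text
t: 2.77
tool_pos: [485.5, -102.2, 351.3]
orientation: [0.568, 0.823, -0.0, -0.0]
contact_force: [-0.2, -0.3, 0.9]
width: 0.6
grasp_force: 0.0
```

Request:
{"name": "carry_out", "arguments": {"plan": [0,0,0.12,0,0,0,1,0,0,0,0,0,0,1]}}

```text
t: 2.93
tool_pos: [485.5, -102.2, 351.3]
orientation: [0.616, 0.787, -0.0, -0.0]
contact_force: [-0.5, 0.1, 0.3]
width: 0.8
grasp_force: 0.0
```

```bash
python3 - <<'E'
from cell import env,camera
import cv2,numpy as np
c=camera("wrist"); d=camera("side"); np.savez("pics/w1.npz",**c);np.savez("pics/side1.npz",**d)
cv2.imwrite("pics/w1.png",np.vstack([c["color"][:,:,::-1][::1],d["color"][50:250,:,::-1]]))
s=env.get_state(); print({k:np.round(v,3).tolist() for k,v in s.items()}); print(c["cam_to_world"].round(3).tolist())
E
```

```text
{'t': 3.033, 'q': [-0.709, 0.1, 0.93, 1.767, -0.083, 1.316, 0.493], 'qvel': [0.005, -0.001, -0.006, -0.001, 0.002, -0.002, 0.019], 'joint_torque': [-0.244, -35.617, 4.149, -45.831, -0.048, 0.049, -1.23], 'tool_pos': [485.557, -102.164, 351.391], 'orientation': [0.612, 0.791, -0.0, -0.0], 'contact_force': [0.114, 0.382, -0.157], 'torque': [-0.056, 0.092, -0.016], 'grasp_force': 0.0, 'width': 0.288}
[[0.971, -0.23, -0.068, 466.362], [0.24, 0.932, 0.273, -21.326], [0.0, -0.281, 0.96, 517.876], [0.0, 0.0, 0.0, 1.0]]
```

View pics/w1.png

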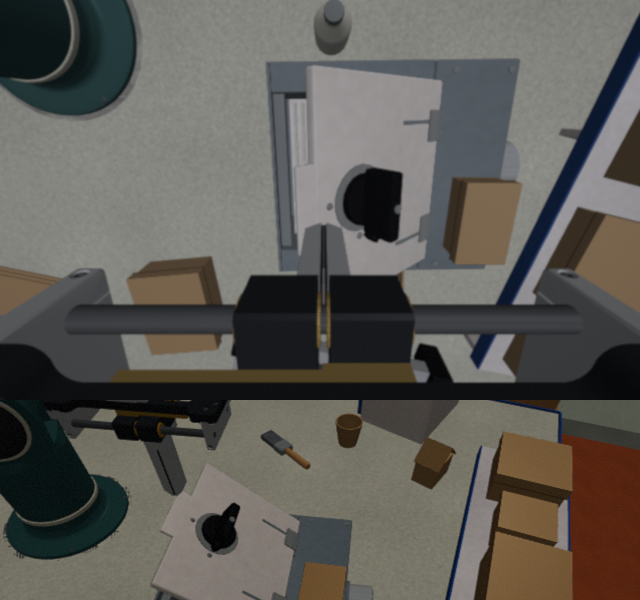

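The wrist view shows the case corners at (268,62), (518,59) and (279,272), and the latch wing near (383,205). The closed fingertips are at (323,228), over the front part of the hatch.

```bash
python3 - <<'E'
import numpy as np
from h import *
W=dict(np.load("pics/w1.npz"));T=dict(np.load("pics/top0.npz"))
a,b,c=[onz(W,u,160) for u in[(268,62),(518,59),(279,272)]]
print(a,b,c,(b+c)/2,np.degrees(np.arctan2(*(b-a)[[1,0]])),np.linalg.norm(b-a),np.linalg.norm(c-a))
for n,u,v in[("lipedge hatch FL",(309,66),(342,287)),("latch base",(346,203),(383,243))]: print(n,*tri(W,u,T,v))
E
```

```text
[389.34886195  19.61834686 160.        ] [674.02664287  93.28367393 160.        ] [ 457.08589926 -252.83922347  160.        ] [565.55627106 -79.77777477 160.        ] 14.508044987920066 294.05444965351876 280.7515518277545
lipedge hatch FL [446.09182833   8.21409443 298.78971587] [np.float64(2.4310099009271147), np.float64(2.431009900927115)]
latch base [503.73413973 -60.09977441 350.21833221] [np.float64(14.704082008389818), np.float64(14.70408200838985)]
```

Request:
{"name": "carry_out", "arguments": {"plan": [0,0,0,0,0,25,1,0,0,0,0,0,20,1,0,0,0,0,0,10,1,0,0,0,0,-3,7,1,0,0,0,0,-5,9,1,0,0,0,0,-5,9,1,0,0,0,0,-4,9,1,0,0,0,0,-4,9,1]}}

```text
t: 3.7
tool_pos: [464.9, -107.7, 253.0]
orientation: [0.614, 0.79, 0.0, 0.0]
contact_force: [-0.9, -1.5, 2.8]
width: 0.5
grasp_force: 1.0
```

Request:
{"name": "carry_out", "arguments": {"plan": [0,0,0,0,-3,9,1,0,0,0,0,-3,9,1,0,0,0,0,-3,9,1,0,0,0,0,-2,9,1,0,0,0,0,-2,9,1,0,0,0,0,-1,9,1,0,0,0,0,0,7,1,0,0,0,0,0,0,1]}}

```text
t: 4.37
tool_pos: [449.5, -111.2, 190.3]
orientation: [0.614, 0.789, -0.002, -0.002]
contact_force: [-6.9, -0.9, 0.8]
width: 0.8
grasp_force: 2.8
```

Request:
{"name": "carry_out", "arguments": {"plan": [0,0,0,0,-4,0,1,0,0,0,0,-4,2,1,0,0,0,0,0,3,1,0,0,0,0,0,2,1,0,0,0,0,0,0,1]}}

```text
t: 4.78
tool_pos: [443.9, -113.0, 186.0]
orientation: [0.614, 0.789, 0.0, -0.0]
contact_force: [-11.0, 1.3, 26.4]
width: 0.5
grasp_force: 12.9
```

Request:
{"name": "carry_out", "arguments": {"plan": [0,0,0,0,0,0,1,0,0,0,0,0,-3,1,0,0,0,0,0,-15,1,0,0,0,0,0,-30,0,0,0,0,0,0,-30,0,0,0,0,0,0,-30,0,0,0,0,0,0,0,0,0,0,0,0,0,0,0]}}

```text
t: 5.45
tool_pos: [444.8, -112.5, 294.5]
orientation: [0.613, 0.79, 0.001, 0.001]
contact_force: [0.2, 0.7, 0.7]
width: 30.1
grasp_force: 0.0
```

```bash
python3 - <<'E'
from cell import env,camera
import cv2,numpy as np
c=camera("wrist"); d=camera("top"); np.savez("pics/w2.npz",**c);np.savez("pics/top2.npz",**d)
cv2.imwrite("pics/w2.png",np.vstack([c["color"][:340,:,::-1],d["color"][110:350,:,::-1]]))
s=env.get_state(); print({k:np.round(v,3).tolist() for k,v in s.items() if k in("t","q","tool_pos","orientation","contact_force","width")})
E
```

```text
{'t': 5.55, 'q': [-0.728, 0.039, 0.945, 1.938, -0.034, 1.182, 0.479], 'tool_pos': [443.842, -112.52, 292.895], 'orientation': [0.614, 0.79, 0.0, -0.0], 'contact_force': [0.03, 0.017, -0.738], 'width': 37.899}
```

View pics/w2.png

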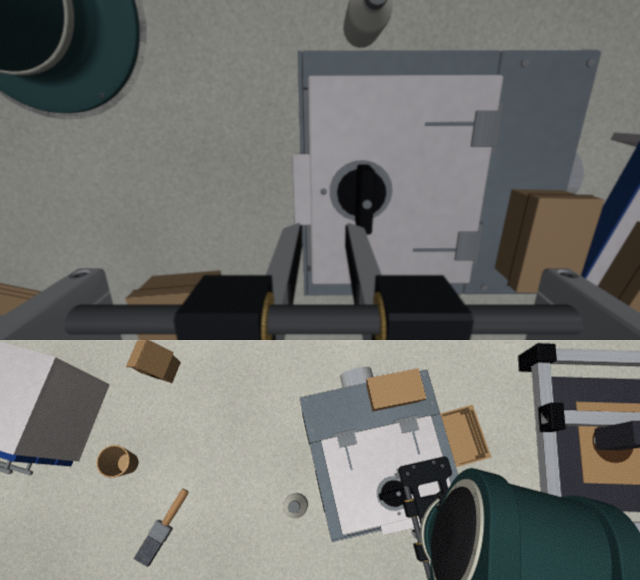

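The hatch now lies flat. The wrist view has the hub centred at (361,190) and the wing from (363,168) to (365,232), with the locked mark at (323,191). The top view has the hub at about (391,263).

```bash
python3 - <<'E'
import numpy as np,cv2
from h import *
W=dict(np.load("pics/w2.npz"));T=dict(np.load("pics/top2.npz"))
g=W["color"].max(2); m=(g<45).astype(np.uint8); m[240:]=0; m[:140]=0; m[:,:300]=0;m[:,440:]=0
cs=max(cv2.findContours(m,0,2)[0],key=cv2.contourArea); x,y,w,h=cv2.boundingRect(cs);print(x,y,w,h)
c=(x+w/2,y+w/2)
print("hub",onz(W,c,183)); print("case L edge",onz(W,(300,51),160),onz(W,(600,51),160)); print("mark",onz(W,(323,191),172))
a,b=onz(W,(363,168),216),onz(W,(365,232),216);print("wing",a,b,(a+b)/2)
print("tri",*tri(W,c,T,(391,263)))
p=onz(W,(310,75),172);q=onz(W,(306,283),172);print("hatch front L,R",p,q,(p+q)/2)
E
```

```text
337 165 49 69
hub [482.86743854 -95.27583895 183.        ]
case L edge [389.07840807  19.76934375 160.        ] [675.3511839   92.98571444 160.        ]
mark [ 445.29118351 -109.63146605  172.        ]
wing [471.56942982 -68.30297327 216.        ] [ 491.20531626 -127.43540322  216.        ] [481.38737304 -97.86918825 216.        ]
tri [482.76551444 -94.45853183 183.80331346] [np.float64(0.6258672155672746), np.float64(0.6258672155673264)]
hatch front L,R [ 4.04517233e+02 -3.07407933e-01  1.72000000e+02] [ 453.77124332 -225.29662738  172.        ] [ 429.14423837 -112.80201766  172.        ]
```

Request:
{"name": "carry_out", "arguments": {"plan": [0,0,0,2,20.5,0,0,0,0,0,2,20.5,0,0,0,0,0,0,0,20,0,0,0,0,0,0,25,0,0,0,0,0,0,25,0,0,0,0,0,0,15,0,0,0,0,0,0,8,0,0,0,0,0,0,0,0]}}

```text
t: 6.22
tool_pos: [481.8, -99.1, 198.7]
orientation: [0.614, 0.789, -0.001, -0.001]
contact_force: [-0.2, -0.2, 0.0]
width: 47.2
grasp_force: 0.0
```

Request:
{"name": "carry_out", "arguments": {"plan": [0,0,0,0,0,-1,1,0,0,0,0,0,0,1,0,0,0,0,0,0,1,0,0,0,0,0,0,1,0,0,0,0,0,0,1,0,0,0,0,0,0,1], "grip_force": 40}}

```text
t: 6.72
tool_pos: [483.1, -98.7, 201.8]
orientation: [0.614, 0.79, 0.0, 0.0]
contact_force: [0.1, 0.7, 2.6]
width: 13.6
grasp_force: 40.0
```

Request:
{"name": "carry_out", "arguments": {"plan": [0,0,0.08,0,0,0,1,0,0,0.08,0,0,0,1,0,0,0.08,0,0,0,1,0,0,0.08,0,0,0,1,0,0,0.08,0,0,0,1,0,0,0.08,0,0,0,1]}}

```text
t: 7.22
tool_pos: [483.8, -98.7, 201.9]
orientation: [0.785, 0.62, 0.001, 0.001]
contact_force: [9.2, -0.0, -4.8]
width: 13.9
grasp_force: 40.0
```

Request:
{"name": "carry_out", "arguments": {"plan": [0,0,0.09,0,0,0,1,0,0,0.09,0,0,0,1,0,0,0.09,0,0,0,1,0,0,0.09,0,0,0,1,0,0,0.09,0,0,0,1,0,0,0.09,0,0,0,1,0,0,0,0,0,0,1]}}

```text
t: 7.8
tool_pos: [484.6, -99.2, 201.9]
orientation: [0.922, 0.387, 0.001, 0.002]
contact_force: [15.6, -4.0, -10.7]
width: 14.3
grasp_force: 40.0
```

Request:
{"name": "carry_out", "arguments": {"plan": [0,0,0.09,0,0,0,1,0,0,0.09,0,0,0,1,0,0,0.09,0,0,0,1,0,0,0.09,0,0,0,1,0,0,0.09,0,0,0,1,0,0,0.09,0,0,0,1,0,0,0.02,0,0,0,1,0,0,0,0,0,0,1]}}

```text
t: 8.47
tool_pos: [485.1, -100.0, 202.1]
orientation: [0.993, 0.119, 0.003, 0.002]
contact_force: [21.5, -11.0, -17.4]
width: 13.6
grasp_force: 40.0
```

Request:
{"name": "carry_out", "arguments": {"plan": [0,0,0,0,0,0,0,0,0,0,0,0,0,0,0,0,0,0,0,0,0,0,0,0,0,0,0,0,0,0,0,0,0,-10,0,0,0,0,0,0,-30,0,0,0,0,0,0,-30,0,0,0,0,0,0,-30,0]}}

```text
t: 9.13
tool_pos: [482.3, -99.3, 302.7]
orientation: [0.993, 0.119, -0.0, 0.0]
contact_force: [0.6, 0.5, -0.0]
width: 46.9
grasp_force: 0.0
```

Request:
{"name": "carry_out", "arguments": {"plan": [0,0,0,0,0,-20,0,0,0,0,0,0,0,0]}}

```text
t: 9.3
tool_pos: [483.9, -99.4, 324.9]
orientation: [0.993, 0.12, 0.002, -0.0]
contact_force: [-0.1, -0.8, -0.1]
width: 47.3
grasp_force: 0.0
```

```bash
python3 - <<'E'
from cell import env,camera
import cv2,numpy as np
c=camera("wrist"); d=camera("side"); np.savez("pics/w3.npz",**c)
cv2.imwrite("pics/w3.png",np.vstack([c["color"][:340,:,::-1],d["color"][100:360,:,::-1]]))
s=env.get_state(); print({k:np.round(v,3).tolist() for k,v in s.items() if k in("t","q","tool_pos","orientation","contact_force","width")})
E
```

```text
{'t': 9.4, 'q': [-0.938, 0.18, 1.225, 1.826, -0.18, 1.258, -0.993], 'tool_pos': [482.782, -98.615, 321.628], 'orientation': [0.993, 0.12, 0.001, -0.001], 'contact_force': [0.403, -0.47, -0.865], 'width': 46.572}
```

View pics/w3.png

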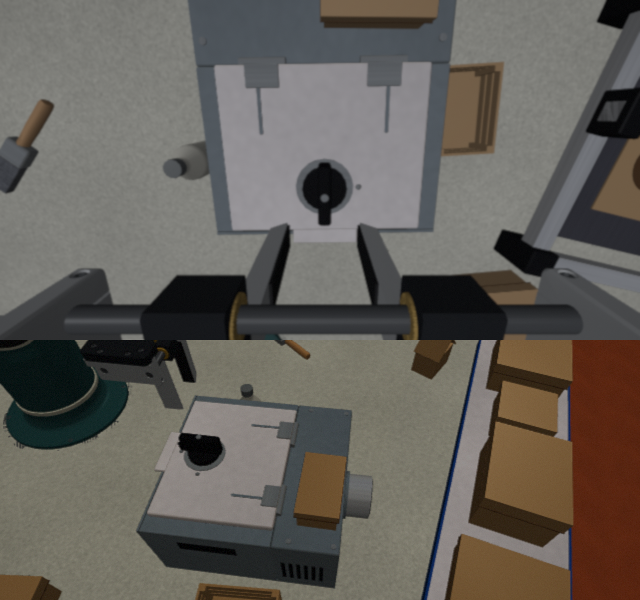

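The wing's nose, near (324,222), points straight to the front and covers the locked mark. The hatch is flat, and the box, bottle and crate look undisturbed.

```bash
python3 -c "
from cell import hand_in
print(hand_in())"
```

```text
the job is handed in; nothing more can be done
None
```

I swung the hatch fully shut and turned the latch a quarter turn clockwise to the locked mark at the front. The box, bottle and crate look unmoved in the last pictures. I handed the job in at about 9.4 s; hand-in returned no verdict.

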